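# Unstack the cold samples and dock the cool plate

## Task

Take the stack of cold samples apart from the top down, one thing at a time: stand the red-lidded pot in the middle of the balance's round pan, lay the orange box squarely on the pale rectangle of the orange mat and the blue box squarely on that of the blue mat, and last put the emptied green cool plate squarely back on its finned dock, fully down with its fins between the dock's fins. Set each thing down gently and upright, let go of it before you take the next, do not drop anything, and leave the petri dish and the loupe where they are.

Things in the scene. Friction and masses are not known exactly. Their poses are not given: they have to be found in the camera images.
- pot: small white specimen pot with a red lid, an upright cylinder 36 mm across and 34 mm high, about 60 g; it stands on the orange box as the top of the stack. Origin: centre of its underside, z up.
- orange_box: closed sample box with an orange lid, 76 (x) by 40 (y) by 22 mm high, about 80 g, third from the bottom of the stack, lying on the blue box. Origin: centre of its underside, x along its length, z up.
- blue_box: closed slide box with a blue lid, 100 (x) by 50 (y) by 22 mm high, about 100 g, lying on the cool plate. Origin: centre of its underside, x along its length, z up.
- cool_plate: green plate at the bottom of the stack, about 250 g, standing on its fins: plate 124 (x) by 60 (y) by 8 mm on five downward fins, each 4 mm thick in x, 60 mm long in y, 22 mm high, at 0, 22 and 44 mm to either side of the centre in x; 30 mm high in all. Origin: centre of its underside (level with the fins' lower edges), x along its length, z up. Half a turn about z leaves it the same.
- balance: white bench balance, fixed, with a round dark steel pan 84 mm across. Origin: at the bench, straight below the pan's centre; the pan's top is flat and 40 mm above the origin. The housing is 30 mm high and reaches from -82 to +48 mm in x and 48 mm to either side in y, with the display at the -x end.
- orange_mat: orange mat, fixed, 112 (x) by 76 (y) by 4 mm thick, with a pale rectangle 80 by 44 mm in its middle where the orange box belongs. Origin: centre of its underside, x along its length; its top is 4 mm above the origin.
- blue_mat: blue mat, fixed, 136 (x) by 86 (y) by 4 mm thick, with a pale rectangle 104 by 54 mm in its middle where the blue box belongs. Origin: centre of its underside, x along its length; its top is 4 mm above the origin.
- dock: fixed dock: black base 124 (x) by 54 (y) by 10 mm, six upright bare-metal fins, each 4 mm thick in x, 44 mm long in y, tips 28 mm above the origin, at 11, 33 and 55 mm to either side of the centre in x. Origin: centre of its underside. Plate centred and turned the same way (or half a turn round): 7 mm of play each way in x; home, its fins rest on the base, its origin 10 mm above the dock's.
- petri_dish: closed glass petri dish with an amber filling, 52 mm across and 15 mm high, loose; leave it alone. Origin: centre of its underside.
- loupe: black eyepiece loupe with a brass ring round its glass, an upright cylinder 30 mm across and 20 mm high, loose; leave it alone. Origin: centre of its underside.
Things that resemble listed ones, but are neither listed nor needed, are in the scene too. Of the things like the blue_box, leave any that is purple; of the rest the larger one is meant. Of the things like the blue_mat, leave any that is turquoise; of the rest the smaller one is meant.

How it is judged:
By the outcome, as a careful person would: the job done as asked, in the order asked, and still so for the second after the job is handed in, with the robot touching nothing.
It also fails if it takes over 134 s, if anything falls off the work surface, if the arm or the gripper's body presses on something with over 40 N, if the wrist force passes 120 N, or if a joint passes its speed limit or range.

## Robot

A 7-joint arm with a two-finger parallel gripper is mounted at the origin on the work surface. World frame = base frame: x ahead of the robot, y to its left, z up, the work surface at z = 0. Lengths are in m, angles in rad, forces in N, time in s.
With the tool pointing down it reaches from about 0.4 to 0.85 m from the base axis. Payload 4.5 kg.
Tool frame: the origin (TCP) lies midway between the tips of the shut fingers; the grasp point (between the pads) lies 19 mm behind it; z points along the fingers, y is the line along which they close (so a half turn about z gives the same grasp; the last joint's range is limited). The gripper opens to 88 mm and grips with 3 to 60 N. Pads are 18 mm wide; open, the fingers measure 123 mm over their backs; the gripper's body (75 mm by 187 mm) begins 45 mm behind the grasp point.
Start: joints at [1.183, 0.689, -0.195, 1.565, 0.157, 0.902, -0.215], TCP at [0.256, -0.57, 0.239] pointing down, gripper open.
Joint ranges: [-3.01, 3.01], [-0.46, 2.08], [-1.47, 1.51], [0.13, 2.56], [-1, 4.14], [0.04, 2.09], [-2.66, 2.66]. Speed limits (rad/s): [2.57, 2.57, 3.14, 3.14, 3.14, 3.14, 3.14].

## Interface

Orientations are given as a unit quaternion [x, y, z, w].
In Python, from plant import * gives the robot as it stands.
- The arm moves only by the tool send_rows, never from a script. Its argument "targets" is a list of rows, each a list of 2 entries, a list of its own where there are three numbers: the shift along the tool's x, y, z in units of 0.3 m (1.0 is 0.3 m), then the turn, a rotation vector about the tool's x, y, z in units of pi rad (1.0 is pi rad). A call has 1 to 12 rows; each row is the pose to reach, as a shift and turn from the pose commanded when the call began, along the tool's axes at that moment, turning the shorter way round; what a row does not reach only later rows make up. A row lasts 1/8 s, in which the tool goes at most 62.5 mm and 10.7 degrees, less where a joint would pass 70% of its speed; a pose out of reach is approached as far as the arm can. A call with a number of a shift or a turn outside -1 to 1 is refused whole. A call with a gripper value outside its range is refused whole. "fingers" is the opening, from 0 (shut) to 1 (fully open), set as the call begins (left out, the last holds). The fingers move at their own pace and stop on an object; "newtons" is the grip in N (left out, the last holds). Time passes only in rows, so rows that repeat a pose let the fingers close. It gives the time, the measured TCP pose, the force, the opening and the grip force at its end, in the units of the state.
- get_state(): the state, without advancing time (a new reading comes with each control period).
- snapshot(name): name is "side" or "top"; returns a dict with "img" (480x640x3 uint8, blue, green, red), "fx", "fy", "cx", "cy" (pixels), "cam_to_world" (4x4, takes a point from camera to world coordinates). Camera axes: x right, y down, z forward; pixel columns grow to the right and rows downward; lengths in m; the calibration is good to about 2 mm. A picture is of the moment at which its call begins. There is no depth.
- finish_job(): hands the job in; it is judged then, once.
The state is a dict: "clock": time; "q": joint angles; "qd": joint speeds; "joint_torque": joint torques, N m; "tool_pos": TCP position; "eef_rot": TCP orientation; "contact_force": force on the tool from outside, world axes, zero at the start; "moment": the same for the moment, N m; "opening": opening from 0.0 (shut) to 1.0 (fully open); "finger_force": force on a finger pad.
Only numpy, scipy, OpenCV 4.12 (cv2) and the standard library are available. Lean on these libraries where they do the work, as an engineer would, in place of code of your own. Each camera call takes 0.05 s, during which the arm holds its last target. There are 200 camera calls.

## Working session

There is one attempt and no reset: what is moved stays moved. The work goes in short steps, Python scripts to look and compute and a tool call to move; the robot and the scene stay as the last step left them, time stands still between calls to the robot, and variables do not carry over. Pictures are saved under pics/ and viewed, at most 14 in all, crops included, and the job is handed in when it is done.

Besides the shell and the picture viewer there is one more tool, called after "Call:" by a JSON object that holds its "api" and its "payload", one argument or row to a line. send_rows: Moves the arm, as the interface text tells. Its arguments: {"type":"object","properties":{"targets":{"type":"array"},"fingers":{"type":"number"},"newtons":{"type":"number"}},"required":["targets"]}

```bash
mkdir -p pics; python3 - <<'E'
from plant import *
import cv2,numpy as np
for n in("side","top"):
    s=snapshot(n);cv2.imwrite(f"pics/{n}0.png",s["img"]);print(n,s["fx"],s["cx"],s["cy"]);print(np.round(s["cam_to_world"],3).tolist())
st=get_state();print({k:np.round(v,4).tolist() for k,v in st.items()})
E
```

```text
side 540.739241494509 316.83221485384007 249.11422302120897
[[0.997, -0.057, 0.061, 0.406], [-0.083, -0.675, 0.733, -1.102], [-0.0, -0.735, -0.678, 1.229], [0.0, 0.0, 0.0, 1.0]]
top 505.3446885875819 323.67293301633447 244.54795669369526
[[0.004, -0.991, 0.137, 0.366], [-1.0, -0.003, 0.006, 0.12], [-0.006, -0.137, -0.991, 1.266], [0.0, 0.0, 0.0, 1.0]]
{'clock': 0.1, 'q': [1.1828, 0.6899, -0.1945, 1.5662, 0.1573, 0.9025, -0.2151], 'qd': [-0.0003, -0.0026, -0.0003, -0.003, 0.0013, -0.0012, 0.0008], 'joint_torque': [-0.0035, -52.8497, -1.2718, -15.3838, -0.0527, 0.0019, 0.0], 'tool_pos': [0.2556, -0.5697, 0.238], 'eef_rot': [0.9778, 0.2094, -0.0002, -0.0008], 'contact_force': [-0.3706, 0.1899, 0.3014], 'moment': [0.0624, -0.0041, -0.0338], 'finger_force': 0.0, 'opening': 0.9994}
```

View pics/top0.png

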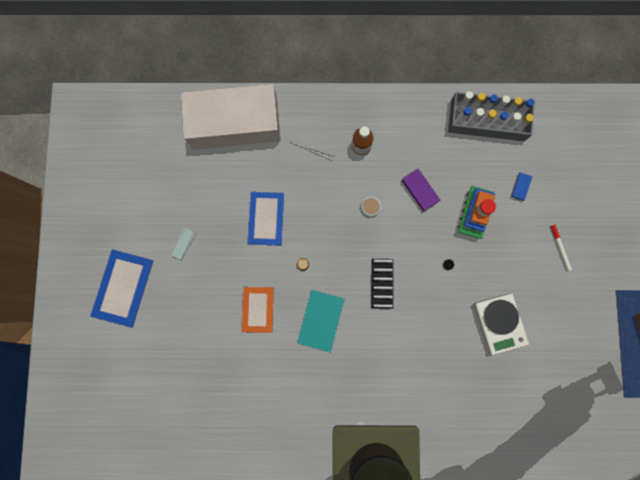

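View pics/side0.png

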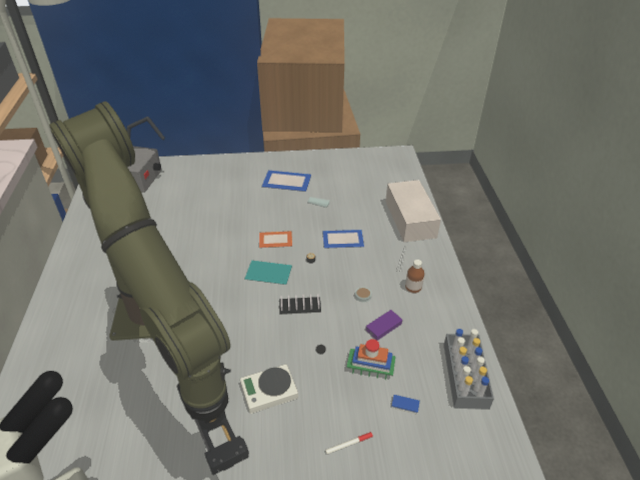

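Top view: the stack is at (480,210), with the red lid at (488,207). Lookalikes by pixel:
- **Boxes:** purple box (421,190) and small blue box (522,186), neither of them wanted. The blue box I want is the one in the stack.
- **Mats:** blue mats at (266,218), smaller and wanted, and (122,288), larger. A turquoise mat is at (321,320), and the orange mat at (258,310).
- **Others:** dock (382,284), balance pan (501,317), loupe (448,265), petri dish (371,207), and a brass-like decoy at (303,264).

Next I'll check these in close crops.

```bash
python3 - <<'E'
import cv2,numpy as np
t=cv2.imread("pics/top0.png");s=cv2.imread("pics/side0.png")
def crop(i,x,y,w,h,k):return cv2.resize(i[y:y+h,x:x+w],None,fx=k,fy=k,interpolation=cv2.INTER_CUBIC)
a=crop(t,450,175,60,75,8);b=crop(s,340,330,60,60,6);c=crop(t,365,250,40,64,6)
o=np.zeros((600,800,3),np.uint8);o[:,:480]=a;o[:360,480:800]=b[:,:320] if b.shape[1]>320 else b
cv2.imwrite("pics/c1.png",o)
o=np.zeros((600,800,3),np.uint8);a=crop(t,235,185,60,150,4);o[:,:240]=a;b=crop(t,365,250,40,64,6);o[:384,250:490]=b;c=crop(t,470,290,60,70,5);o[:350,495:795]=c
cv2.imwrite("pics/c2.png",o)
E
```

```text
(no output)
```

View pics/c1.png

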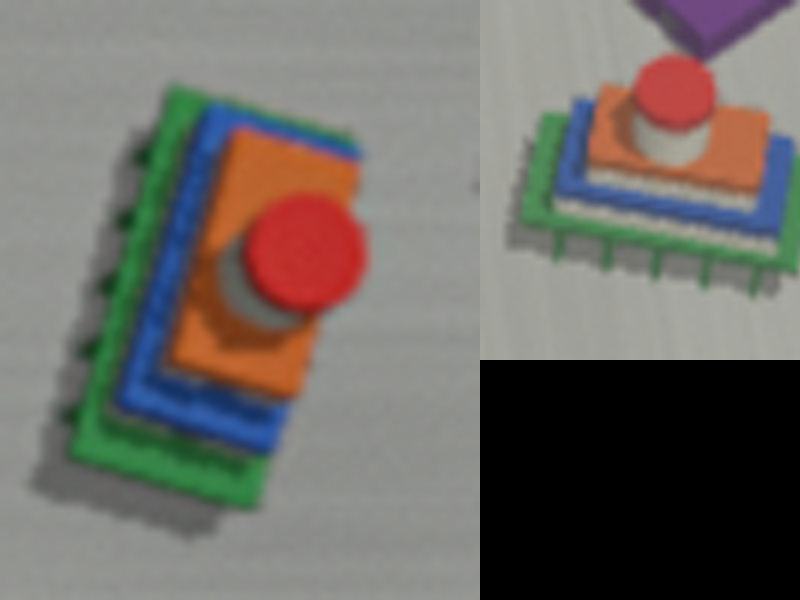

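View pics/c2.png

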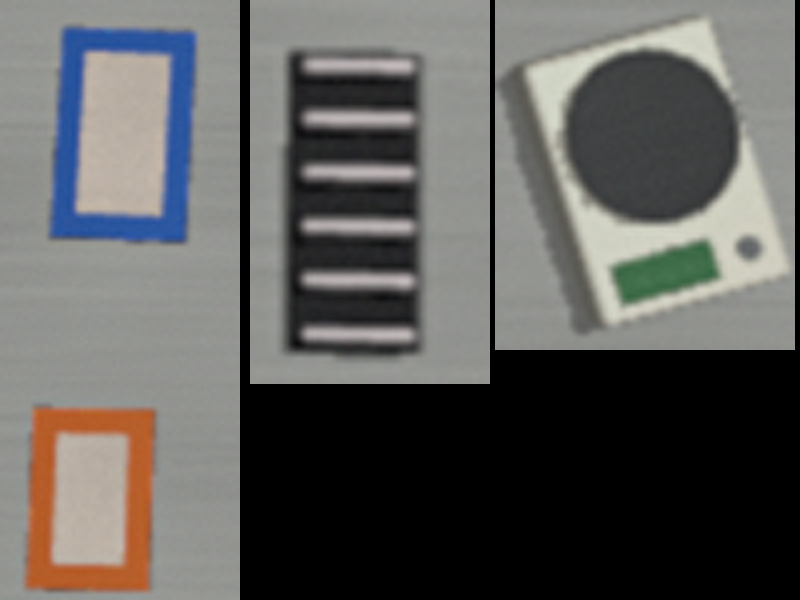

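Crop c1 shows the stack of pot, orange, blue and green in order. It is turned a little, and the top lid's centre is at crop (306,252). In c2 the blue and orange mats, the six dock fins and the pan, centred at crop (653,135), are all clear.

```bash
cat > h.py <<'E'
import numpy as np,cv2
from scipy.spatial.transform import Rotation as R
def ray(s,p,z):
    p=np.atleast_2d(p);M=s["cam_to_world"]
    d=np.c_[(p[:,0]-s["cx"])/s["fx"],(p[:,1]-s["cy"])/s["fy"],np.ones(len(p))]@M[:3,:3].T
    return M[:3,3]+d*((z-M[2,3])/d[:,2])[:,None]
def proj(s,P):
    M=s["cam_to_world"];c=(np.atleast_2d(P)-M[:3,3])@M[:3,:3]
    return np.c_[c[:,0]/c[:,2]*s["fx"]+s["cx"],c[:,1]/c[:,2]*s["fy"]+s["cy"]]
def unc(p,k,ox,oy,cx=0,cy=0):
    p=np.array(p,float)-[cx,cy];return (p+.5)/k-.5+[ox,oy]
def box(P):  # 4 corners in order; long sides 1-2,3-0 ; gives centre, yaw of long axis, sizes
    P=P[:,:2];a=(P[2]-P[1]+P[3]-P[0])/2;b=(P[1]-P[0]+P[2]-P[3])/2
    return P.mean(0),np.degrees(np.arctan2(a[1],a[0])),np.linalg.norm(a),np.linalg.norm(b),np.degrees(np.arctan2(b[1],b[0]))
def rect(c,yaw,L,W,z):
    a=np.radians(yaw);u=np.array([np.cos(a),np.sin(a)]);v=np.array([-u[1],u[0]])
    return np.array([[*(c+i*L/2*u+j*W/2*v),z] for i,j in((1,1),(1,-1),(-1,-1),(-1,1))])
E
python3 - <<'E'
from plant import *
from h import *
np.set_printoptions(precision=4,suppress=True)
t=snapshot("top");s=snapshot("side");im=s["img"].copy();im=cv2.resize(im,None,fx=4,fy=4,interpolation=cv2.INTER_CUBIC)
c1=lambda p:unc(p,8,450,175);c2=lambda p:unc(p,4,235,185)
D={"orange":(c1([(235,125),(360,160),(300,398),(168,362)]),.074,76,40),
"green":(c1([(172,88),(357,134),(262,510),(72,457)]),.030,124,60),
"bmat":(c2([(62,28),(196,33),(187,242),(52,238)]),.004,136,86),
"omat":(c2([(35,407),(156,410),(150,590),(27,586)]),.004,112,76),
"dockfins":(unc([(302,66),(414,66),(414,334),(302,334)],6,365,250,250,0),.028,110,44),
"dockbase":(unc([(290,52),(421,52),(421,352),(287,352)],6,365,250,250,0),.010,124,54)}
for n,(p,z,L,W) in D.items():
    b=box(ray(t,p,z));print(n,b)
    q=proj(s,rect(b[0],b[1],L/1e3,W/1e3,z));cv2.polylines(im,[np.int32((q+.5)*4-.5)],True,(255,255,255),1)
b3=ray(t,c1([(205,102),(275,453),(118,405)]),.052);print("blue centre from diagonal",b3[:2].mean(0),"edges",b3[2]-b3[0],b3[1]-b3[2], np.linalg.norm(b3[2]-b3[0]),np.linalg.norm(b3[1]-b3[2]))
for n,p,z,r in(("pot",c1((306,252)),.108,.018),("pan",unc((653,135),5,470,290,495,0),.04,.042),("loupe",(448,265),.02,.015),("petri",(371,207),.015,.026)):
    P=ray(t,p,z)[0];print(n,P)
    a=np.linspace(0,6.28,40);q=proj(s,np.c_[P[0]+r*np.cos(a),P[1]+r*np.sin(a),0*a+z]);cv2.polylines(im,[np.int32((q+.5)*4-.5)],True,(0,255,255),1)
o=np.zeros((600,800,3),np.uint8);o[:280,:560]=im[880:1160,1000:1560];o[290:560,:300]=im[1170:1440,1100:1400][:,:300]
o[290:590,310:700]=im[1340:1640,920:1310]
cv2.imwrite("pics/ov.png",o)
cv2.imwrite("pics/ov.png",np.hstack([im[1340:1640,1370:1590],im[1160:1460,1090:1300],im[1450:1750,960:1200]]))
cv2.imwrite("pics/ov2.png",im[900:1010,1000:1500])
a=cv2.imread("pics/ov.png");c=np.zeros((420,max(a.shape[1],500),3),np.uint8);c[:300,:a.shape[1]]=a;c[305:415,:500]=im[900:1010,1000:1500];cv2.imwrite("pics/ov.png",c)
E
```

```text
orange (array([ 0.623 , -0.2551]), np.float64(163.25213267154913), np.float64(0.07601539590050287), np.float64(0.03957618153276099), np.float64(-105.80096703559462))
green (array([ 0.6212, -0.253 ]), np.float64(163.61167917150598), np.float64(0.12309680452531861), np.float64(0.059667946246579805), np.float64(-105.0788882467752))
bmat (array([0.6079, 0.2748]), np.float64(178.55862323668757), np.float64(0.13540216590103135), np.float64(0.08560851298382251), np.float64(-91.79977922195535))
omat (array([0.3789, 0.2904]), np.float64(178.98534736337527), np.float64(0.11039506715374989), np.float64(0.07574292802626978), np.float64(-91.4179714977293))
dockfins (array([ 0.4435, -0.0174]), np.float64(179.29438911923754), np.float64(0.10917533707948873), np.float64(0.045634584788600906), np.float64(-89.80903208737817))
dockbase (array([ 0.4439, -0.0181]), np.float64(179.0162469556703), np.float64(0.12397827942316757), np.float64(0.05476423068459303), np.float64(-89.8086876260435))
blue centre from diagonal [ 0.6228 -0.2539  0.052 ] edges [-0.0946  0.03    0.    ] [-0.0147 -0.0471  0.    ] 0.09928100707907123 0.04933934604188271
pot [ 0.6183 -0.2562  0.108 ]
pan [ 0.3627 -0.2993  0.04  ]
loupe [ 0.4885 -0.1805  0.02  ]
petri [0.6354 0.008  0.015 ]
```

View pics/ov.png

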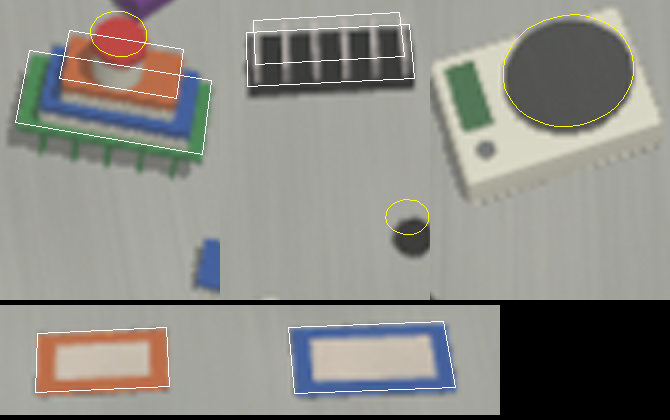

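The overlay fits the mats and the pan. The stack is within about 2–3 mm, so I'll check it again as I go. Sizes measured match those given. Next is a planning helper.

```bash
cat >> h.py <<'E'
def plan(*goals):  # goals (x,y,z,yaw_deg of tool x), all relative to the pose now, in move units
    from plant import get_state
    s=get_state();p=np.array(s["tool_pos"]);r=R.from_quat(s["eef_rot"])
    print("t %.2f tcp %s yaw %.2f open %.1fmm"%(s["clock"],np.round(p,4),np.degrees(np.arctan2(*r.as_matrix()[[1,0],0])),s["opening"]*88))
    for x,y,z,w in goals:
        g=R.from_euler("z",w,degrees=True)*R.from_euler("x",180,degrees=True)
        d=np.array([x,y,z])-p
        print(np.round(r.inv().apply(d)/.3,3).tolist(),np.round((r.inv()*g).as_rotvec()/np.pi,3).tolist(),"rows>=%.1f"%max(np.linalg.norm(d)/.0625,np.degrees((r.inv()*g).magnitude())/10.7))
E
python3 -c "
from h import *
plan((.437,-.413,.23,3.9),(.6183,-.2562,.20,-16.5),(.6183,-.2562,.115,-16.5))"
```

```text
t 0.20 tcp [ 0.2557 -0.5699  0.2383] yaw 24.17 open 87.9mm
[0.766, -0.23, 0.028] [-0.0, 0.0, 0.113] rows>=3.8
[1.531, -0.459, 0.128] [-0.0, 0.0, 0.226] rows>=7.7
[1.531, -0.459, 0.411] [-0.0, 0.0, 0.226] rows>=7.9
```

Call:
{"api": "send_rows", "payload": {
  "targets": [
    [[0.19,-0.06,0.01],[0,0,0.03]],
    [[0.38,-0.115,0.015],[0,0,0.06]],
    [[0.57,-0.17,0.02],[0,0,0.085]],
    [[0.766,-0.23,0.028],[0,0,0.113]],
    [[0.95,-0.285,0.05],[0,0,0.14]],
    [[0.98,-0.295,0.055],[0,0,0.16]],
    [[0.98,-0.295,0.055],[0,0,0.2]],
    [[0.98,-0.295,0.055],[0,0,0.226]],
    [[0.98,-0.295,0.055],[0,0,0.226]]
  ],
  "fingers": 1,
  "newtons": 20
}}

```text
clock: 1.32
tool_pos: [0.4879, -0.3689, 0.222]
eef_rot: [0.99, -0.143, -0.0, 0.0]
contact_force: [0.3, -0.0, 0.9]
opening: 1.001
finger_force: 0.0
```

```bash
python3 -c "
from h import *
plan((.6183,-.2562,.20,-16.5),(.6183,-.2562,.115,-16.5))"
```

```text
t 1.32 tcp [ 0.4879 -0.3689  0.222 ] yaw -16.45 open 88.1mm
[0.311, -0.483, 0.073] [0.0, 0.0, 0.0] rows>=2.8
[0.311, -0.483, 0.357] [0.0, 0.0, 0.0] rows>=3.2
```

Call:
{"api": "send_rows", "payload": {
  "targets": [
    [[0.1,-0.16,0.02],[0,0,0]],
    [[0.2,-0.32,0.05],[0,0,0]],
    [[0.311,-0.483,0.073],[0,0,0]],
    [[0.311,-0.483,0.2],[0,0,0]],
    [[0.311,-0.483,0.3],[0,0,0]],
    [[0.311,-0.483,0.357],[0,0,0]],
    [[0.311,-0.483,0.357],[0,0,0]],
    [[0.311,-0.483,0.357],[0,0,0]]
  ]
}}

```text
clock: 2.33
tool_pos: [0.6193, -0.2573, 0.1164]
eef_rot: [0.99, -0.144, 0.001, 0.0]
contact_force: [-0.8, 0.1, -0.0]
opening: 1.0
finger_force: 0.0
```

```bash
python3 - <<'E'
from plant import *
from h import *
o=[]
for n,x,y,w,h in(("side",330,310,80,80),("top",450,170,80,80)):
    s=snapshot(n);i=cv2.resize(s["img"],None,fx=5,fy=5,interpolation=cv2.INTER_CUBIC)
    st=get_state();p=np.array(st["tool_pos"]);r=R.from_quat(st["eef_rot"])
    q=proj(s,[p+r.apply([0,e,0]) for e in(-.044,0,.044)])
    for a in q: cv2.circle(i,tuple(np.int32((a+.5)*5)),4,(0,255,255),-1)
    o.append(i[y*5:(y+h)*5,x*5:(x+w)*5])
cv2.imwrite("pics/g1.png",np.hstack(o))
plan((.6183,-.2562,.078,-16.5))
E
```

```text
t 2.42 tcp [ 0.6194 -0.2573  0.1166] yaw -16.52 open 87.7mm
[-0.005, -0.002, 0.129] [0.0, -0.001, -0.0] rows>=0.6
```

View pics/g1.png

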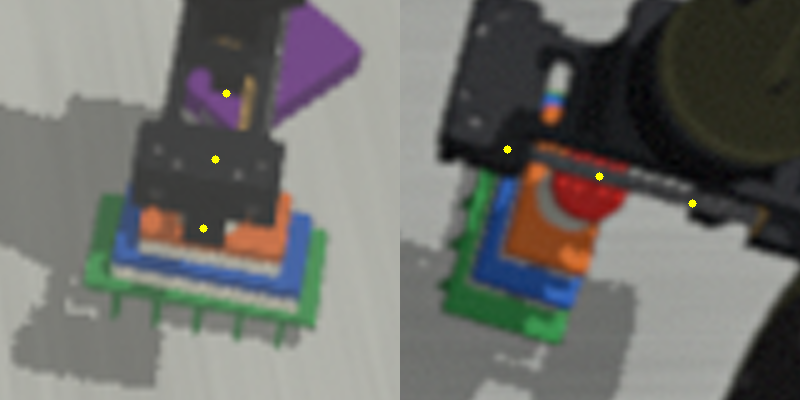

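The gripper straddles the pot: the side view has the near finger in front of the lid, and the top view has the lid centred at about (488,206.7). Shift about 1–2 mm and descend.

Call:
{"api": "send_rows", "payload": {
  "targets": [
    [[-0.007,-0.003,0.03],[0,0,0]],
    [[-0.007,-0.003,0.06],[0,0,0]],
    [[-0.007,-0.003,0.09],[0,0,0]],
    [[-0.007,-0.003,0.12],[0,0,0]],
    [[-0.007,-0.003,0.125],[0,0,0]],
    [[-0.007,-0.003,0.125],[0,0,0]],
    [[-0.007,-0.003,0.125],[0,0,0]]
  ]
}}

```text
clock: 3.3
tool_pos: [0.6171, -0.2554, 0.078]
eef_rot: [0.99, -0.144, 0.0, 0.0]
contact_force: [-0.3, -0.0, -0.7]
opening: 0.999
finger_force: 0.0
```

Call:
{"api": "send_rows", "payload": {
  "targets": [
    [[0,0,0],[0,0,0]],
    [[0,0,0],[0,0,0]],
    [[0,0,0],[0,0,0]],
    [[0,0,0],[0,0,0]],
    [[0,0,0],[0,0,0]],
    [[0,0,0],[0,0,0]],
    [[0,0,0],[0,0,0]],
    [[0,0,0],[0,0,0]]
  ],
  "fingers": 0.2,
  "newtons": 15
}}

```text
clock: 4.3
tool_pos: [0.6167, -0.2554, 0.0776]
eef_rot: [0.99, -0.144, 0.0, 0.0]
contact_force: [0.4, 0.4, -0.0]
opening: 0.403
finger_force: 15.0
```

```bash
python3 -c "
from h import *
plan((.6167,-.2554,.15,-16.5),(.3615,-.299,.15,-16.5),(.3615,-.299,.046,-16.5))"
```

```text
t 4.30 tcp [ 0.6167 -0.2554  0.0776] yaw -16.52 open 35.4mm
[-0.0, 0.0, -0.241] [0.0, -0.0, -0.0] rows>=1.2
[-0.774, 0.381, -0.241] [0.0, -0.0, -0.0] rows>=4.3
[-0.774, 0.381, 0.106] [0.0, -0.0, -0.0] rows>=4.2
```

Call:
{"api": "send_rows", "payload": {
  "targets": [
    [[0,0,-0.05],[0,0,0]],
    [[0,0,-0.13],[0,0,0]],
    [[0,0,-0.21],[0,0,0]],
    [[-0.06,0.03,-0.241],[0,0,0]],
    [[-0.2,0.1,-0.241],[0,0,0]],
    [[-0.34,0.17,-0.241],[0,0,0]],
    [[-0.48,0.24,-0.241],[0,0,0]],
    [[-0.62,0.31,-0.241],[0,0,0]],
    [[-0.72,0.355,-0.241],[0,0,0]],
    [[-0.774,0.381,-0.241],[0,0,0]],
    [[-0.774,0.381,-0.241],[0,0,0]],
    [[-0.774,0.381,-0.241],[0,0,0]]
  ]
}}

```text
clock: 5.8
tool_pos: [0.3638, -0.2988, 0.1501]
eef_rot: [0.99, -0.143, 0.001, 0.0]
contact_force: [0.8, 0.2, -0.0]
opening: 0.401
finger_force: 15.0
```

```bash
python3 - <<'E'
from plant import *
from h import *
plan((.3615,-.299,.07,-16.5),(.3615,-.299,.046,-16.5))
E
```

```text
t 5.80 tcp [ 0.3638 -0.2988  0.1501] yaw -16.42 open 35.3mm
[-0.008, 0.003, 0.267] [-0.0, -0.001, 0.0] rows>=1.3
[-0.008, 0.003, 0.347] [-0.0, -0.001, 0.0] rows>=1.7
```

Call:
{"api": "send_rows", "payload": {
  "targets": [
    [[0,0,0.07],[0,0,0]],
    [[0,0,0.14],[0,0,0]],
    [[0,0,0.21],[0,0,0]],
    [[0,0,0.267],[0,0,0]],
    [[0,0,0.3],[0,0,0]],
    [[0,0,0.32],[0,0,0]],
    [[0,0,0.32],[0,0,0]],
    [[0,0,0.32],[0,0,0]]
  ]
}}

```text
clock: 6.8
tool_pos: [0.362, -0.299, 0.0543]
eef_rot: [0.99, -0.144, 0.0, 0.0]
contact_force: [-0.5, 0.1, -0.2]
opening: 0.404
finger_force: 15.0
```

```bash
python3 - <<'E'
from plant import *
from h import *
plan((.3615,-.299,.0465,-16.5),(.3615,-.299,.0435,-16.5))
o=[]
for n,x,y,w,h in(("side",235,340,80,80),("top",460,280,80,80)):
    s=snapshot(n);i=cv2.resize(s["img"],None,fx=5,fy=5,interpolation=cv2.INTER_CUBIC)
    o.append(i[y*5:(y+h)*5,x*5:(x+w)*5])
cv2.imwrite("pics/p1.png",np.hstack(o))
E
```

```text
t 6.80 tcp [ 0.362  -0.299   0.0543] yaw -16.51 open 35.6mm
[-0.002, 0.0, 0.026] [0.0, -0.0, -0.0] rows>=0.1
[-0.002, 0.0, 0.036] [0.0, -0.0, -0.0] rows>=0.2
```

View pics/p1.png

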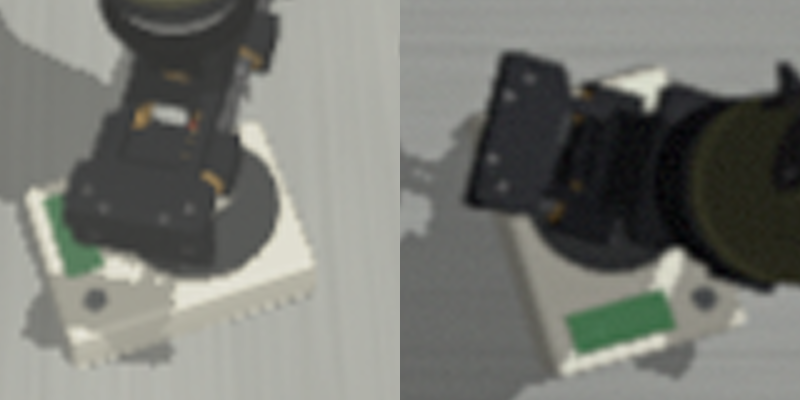

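The gripper hides the pot from both cameras here, though it is clearly over the pan. I'll lower it in small steps and watch the force.

Call:
{"api": "send_rows", "payload": {
  "targets": [
    [[-0.002,0,0.01],[0,0,0]],
    [[-0.002,0,0.02],[0,0,0]],
    [[-0.002,0,0.026],[0,0,0]],
    [[-0.002,0,0.03],[0,0,0]],
    [[-0.002,0,0.034],[0,0,0]],
    [[-0.002,0,0.036],[0,0,0]],
    [[-0.002,0,0.036],[0,0,0]],
    [[-0.002,0,0.036],[0,0,0]]
  ]
}}

```text
clock: 7.9
tool_pos: [0.3611, -0.2987, 0.0435]
eef_rot: [0.99, -0.144, 0.0, 0.0]
contact_force: [-1.5, 0.7, 5.6]
opening: 0.406
finger_force: 15.0
```

Call:
{"api": "send_rows", "payload": {
  "targets": [
    [[0,0,0],[0,0,0]],
    [[0,0,0],[0,0,0]],
    [[0,0,0],[0,0,0]],
    [[0,0,0],[0,0,0]],
    [[0,0,-0.03],[0,0,0]],
    [[0,0,-0.1],[0,0,0]],
    [[0,0,-0.22],[0,0,0]],
    [[0,0,-0.35],[0,0,0]],
    [[0,0,-0.4],[0,0,0]],
    [[0,0,-0.4],[0,0,0]]
  ],
  "fingers": 0.8
}}

```text
clock: 9.15
tool_pos: [0.3616, -0.2991, 0.1645]
eef_rot: [0.99, -0.144, 0.001, 0.001]
contact_force: [-0.1, -0.5, -0.1]
opening: 0.8
finger_force: 0.0
```

```bash
python3 - <<'E'
from h import *
plan((.6215,-.2545,.165,-16.5))
E
```

```text
t 9.15 tcp [ 0.3616 -0.2991  0.1645] yaw -16.52 open 70.4mm
[0.788, -0.389, 0.0] [0.0, -0.001, -0.0] rows>=4.2
```

```bash
python3 - <<'E'
from plant import *
from h import *
o=[]
for n,x,y,w,h in(("side",340,330,66,50),("top",453,180,50,65)):
    s=snapshot(n);i=cv2.resize(s["img"][y:y+h,x:x+w],None,fx=6 if n=="side" else 8,fy=6 if n=="side" else 8,interpolation=cv2.INTER_CUBIC)
    o.append(i)
c=np.zeros((520,800,3),np.uint8);c[:300,:396]=o[0];c[:,400:]=o[1]
cv2.imwrite("pics/s2.png",c)
E
```

```text
(no output)
```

View pics/s2.png

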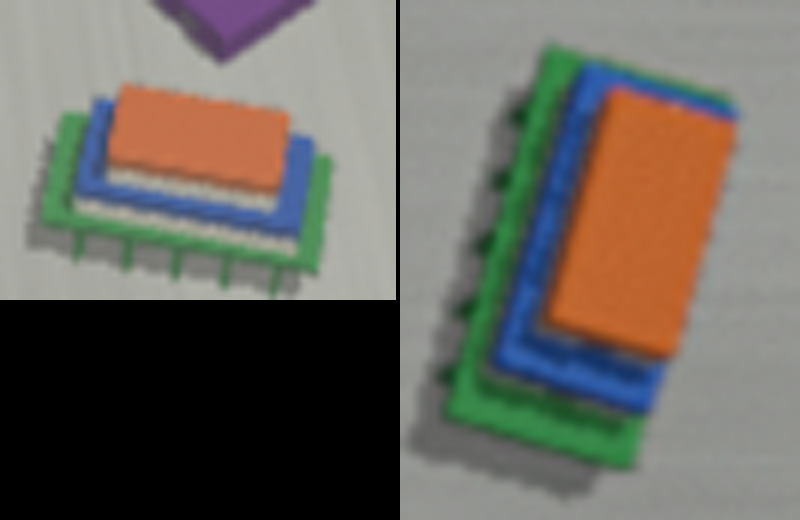

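The pot has been lifted off cleanly and the stack is undisturbed. Orange lid corners in the top crop are (610,88), (736,122), (675,357), (548,320).

```bash
python3 - <<'E'
from plant import *
from h import *
np.set_printoptions(precision=4,suppress=True)
t=snapshot("top");s=snapshot("side")
T=lambda p:unc(p,8,453,180,400,0);S=lambda p:unc(p,6,340,330)
for n,tp,sp,z in(("or",[(610,88),(736,122),(675,357),(548,320)],[(122,87),(290,112),(280,190),(108,162)],.074),
 ("gr",[(550,45),(738,97),(634,467),(447,415)],[(62,113),(332,155),(318,272),(42,220)],.03)):
    print(n,"top",*box(ray(t,T(tp),z)));print("side",*box(ray(s,np.roll(S(sp),-1,0),z)))
b=ray(t,T([(588,63),(648,413),(492,365)]),.052);print("blue",b[:2].mean(0),np.degrees(np.arctan2(*(b[2]-b[0])[[1,0]])))
plan((.6225,-.2545,.165,-16.5),(.6225,-.2545,.056,-16.5))
E
```

```text
or top [ 0.6228 -0.2553] 163.45579281206304 0.07465197096052413 0.03900240612166361 -106.03775343469924
side [ 0.6227 -0.261 ] 164.2793106920328 0.07424702450660493 0.041526671364102735 -106.3514565107942
gr top [ 0.6216 -0.2532] 162.69020141792427 0.12288572941249928 0.05985975350052402 -105.83180744190888
side [ 0.6211 -0.2564] 163.34932521148963 0.12233466053087542 0.06126219556774206 -106.12560024695004
blue [ 0.6226 -0.2545  0.052 ] 160.87373900655075
t 9.35 tcp [ 0.3606 -0.2983  0.1624] yaw -16.51 open 70.7mm
[0.796, -0.388, -0.01] [-0.0, 0.001, -0.0] rows>=4.2
[0.796, -0.388, 0.354] [-0.0, 0.001, -0.0] rows>=4.6
```

Call:
{"api": "send_rows", "payload": {
  "targets": [
    [[0.12,-0.06,0],[0,0,0]],
    [[0.28,-0.13,0],[0,0,0]],
    [[0.44,-0.21,0],[0,0,0]],
    [[0.6,-0.29,0],[0,0,0]],
    [[0.74,-0.36,0],[0,0,0]],
    [[0.798,-0.38,0.0],[0,0,0]],
    [[0.798,-0.38,0.0],[0,0,0]],
    [[0.798,-0.38,0.1],[0,0,0]],
    [[0.798,-0.38,0.2],[0,0,0]],
    [[0.798,-0.38,0.25],[0,0,0]],
    [[0.798,-0.38,0.25],[0,0,0]],
    [[0.798,-0.38,0.25],[0,0,0]]
  ],
  "fingers": 0.8
}}

```text
clock: 10.85
tool_pos: [0.6235, -0.258, 0.0892]
eef_rot: [0.99, -0.144, 0.001, 0.0]
contact_force: [0.7, -0.2, 0.6]
opening: 0.798
finger_force: 0.0
```

```bash
python3 - <<'E'
from plant import *
from h import *
plan((.6228,-.257,.0555,-16.2))
t=snapshot("top");i=t["img"][280:360,465:535];cv2.imwrite("pics/pan.png",cv2.resize(i,None,fx=6,fy=6,interpolation=cv2.INTER_CUBIC))
E
```

```text
t 10.85 tcp [ 0.6235 -0.258   0.0892] yaw -16.54 open 70.2mm
[-0.003, -0.003, 0.112] [0.0, -0.001, -0.002] rows>=0.5
```

View pics/pan.png

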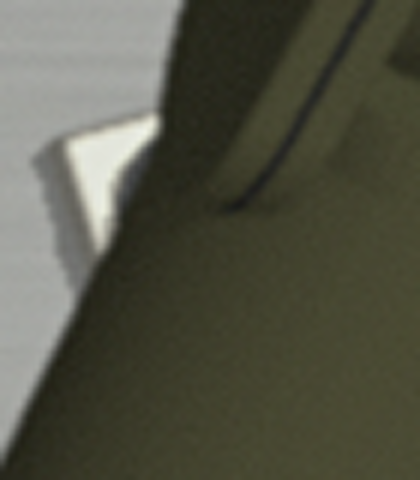

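The arm hides the balance, so I'll check the pot from elsewhere later. Next, take the orange box.

Call:
{"api": "send_rows", "payload": {
  "targets": [
    [[-0.002,-0.003,0.03],[0,0,0]],
    [[-0.002,-0.003,0.06],[0,0,0]],
    [[-0.002,-0.003,0.09],[0,0,0]],
    [[-0.002,-0.003,0.108],[0,0,0]],
    [[-0.002,-0.003,0.108],[0,0,0]],
    [[-0.002,-0.003,0.108],[0,0,0]],
    [[-0.002,-0.003,0.108],[0,0,0]],
    [[-0.002,-0.003,0.108],[0,0,0]]
  ]
}}

```text
clock: 11.9
tool_pos: [0.6229, -0.2565, 0.056]
eef_rot: [0.99, -0.144, 0.0, 0.0]
contact_force: [0.8, -1.0, -0.0]
opening: 0.797
finger_force: 0.0
```

Call:
{"api": "send_rows", "payload": {
  "targets": [
    [[0,0,0],[0,0,0]],
    [[0,0,0],[0,0,0]],
    [[0,0,0],[0,0,0]],
    [[0,0,0],[0,0,0]],
    [[0,0,0],[0,0,0]],
    [[0,0,0],[0,0,0]],
    [[0,0,0],[0,0,0]]
  ],
  "fingers": 0.2,
  "newtons": 20
}}

```text
clock: 12.78
tool_pos: [0.6227, -0.2565, 0.0557]
eef_rot: [0.99, -0.144, 0.0, 0.0]
contact_force: [0.2, -0.0, -0.3]
opening: 0.452
finger_force: 20.0
```

```bash
python3 - <<'E'
from h import *
plan((.6228,-.257,.15,-16.2),(.50,.01,.15,-8),(.379,.29,.15,-1.2),(.379,.29,.03,-1.2))
E
```

```text
t 12.78 tcp [ 0.6227 -0.2565  0.0557] yaw -16.51 open 39.8mm
[0.001, 0.002, -0.314] [0.0, -0.0, -0.002] rows>=1.5
[-0.645, -0.735, -0.314] [0.0, -0.0, -0.047] rows>=4.9
[-1.297, -1.515, -0.315] [0.0, -0.0, -0.085] rows>=9.7
[-1.297, -1.516, 0.085] [0.0, -0.0, -0.085] rows>=9.6
```

Call:
{"api": "send_rows", "payload": {
  "targets": [
    [[0,0,-0.04],[0,0,0]],
    [[0,0,-0.12],[0,0,0]],
    [[0,0,-0.22],[0,0,0]],
    [[-0.04,-0.05,-0.3],[0,0,0]],
    [[-0.14,-0.16,-0.314],[0,0,-0.01]],
    [[-0.25,-0.285,-0.314],[0,0,-0.02]],
    [[-0.36,-0.41,-0.314],[0,0,-0.027]],
    [[-0.47,-0.535,-0.314],[0,0,-0.034]],
    [[-0.57,-0.65,-0.314],[0,0,-0.041]],
    [[-0.645,-0.735,-0.314],[0,0,-0.047]],
    [[-0.645,-0.735,-0.314],[0,0,-0.047]],
    [[-0.645,-0.735,-0.314],[0,0,-0.047]]
  ]
}}

```text
clock: 14.28
tool_pos: [0.5006, 0.0094, 0.1505]
eef_rot: [0.998, -0.071, 0.001, 0.0]
contact_force: [-0.3, -0.1, 0.2]
opening: 0.453
finger_force: 20.0
```

```bash
python3 - <<'E'
from h import *
from plant import *
t=snapshot("top");cv2.imwrite("pics/mid.png",t["img"])
plan((.379,.29,.15,-1.2),(.379,.29,.03,-1.2))
E
```

```text
t 14.32 tcp [0.5007 0.0088 0.1504] yaw -8.15 open 39.9mm
[-0.534, -0.87, -0.0] [0.0, -0.001, -0.039] rows>=4.9
[-0.535, -0.871, 0.4] [0.0, -0.001, -0.039] rows>=5.3
```

Call:
{"api": "send_rows", "payload": {
  "targets": [
    [[-0.05,-0.08,0],[0,0,-0.004]],
    [[-0.14,-0.23,0],[0,0,-0.01]],
    [[-0.24,-0.39,0],[0,0,-0.018]],
    [[-0.34,-0.55,0],[0,0,-0.025]],
    [[-0.44,-0.71,0],[0,0,-0.032]],
    [[-0.51,-0.83,0],[0,0,-0.037]],
    [[-0.535,-0.871,0],[0,0,-0.039]],
    [[-0.535,-0.871,0.05],[0,0,-0.039]],
    [[-0.535,-0.871,0.15],[0,0,-0.039]],
    [[-0.535,-0.871,0.25],[0,0,-0.039]],
    [[-0.535,-0.871,0.3],[0,0,-0.039]],
    [[-0.535,-0.871,0.3],[0,0,-0.039]]
  ]
}}

```text
clock: 15.82
tool_pos: [0.378, 0.2899, 0.0594]
eef_rot: [1.0, -0.01, -0.0, 0.001]
contact_force: [-0.1, -0.4, -0.6]
opening: 0.454
finger_force: 20.0
```

```bash
python3 - <<'E'
from h import *
from plant import *
t=cv2.imread("pics/mid.png");c=np.zeros((520,800,3),np.uint8)
c[:,:400]=cv2.resize(t[180:245,453:503],None,fx=8,fy=8,interpolation=cv2.INTER_CUBIC)
c[:420,405:795]=cv2.resize(t[285:355,468:533],None,fx=6,fy=6,interpolation=cv2.INTER_CUBIC)
cv2.imwrite("pics/m2.png",c)
plan((.379,.29,.012,-1.2),(.379,.29,.0075,-1.2))
E
```

```text
t 15.82 tcp [0.378  0.2899 0.0594] yaw -1.15 open 39.9mm
[0.003, -0.001, 0.158] [0.001, 0.0, 0.0] rows>=0.8
[0.003, -0.001, 0.173] [0.001, 0.0, 0.0] rows>=0.8
```

View pics/m2.png

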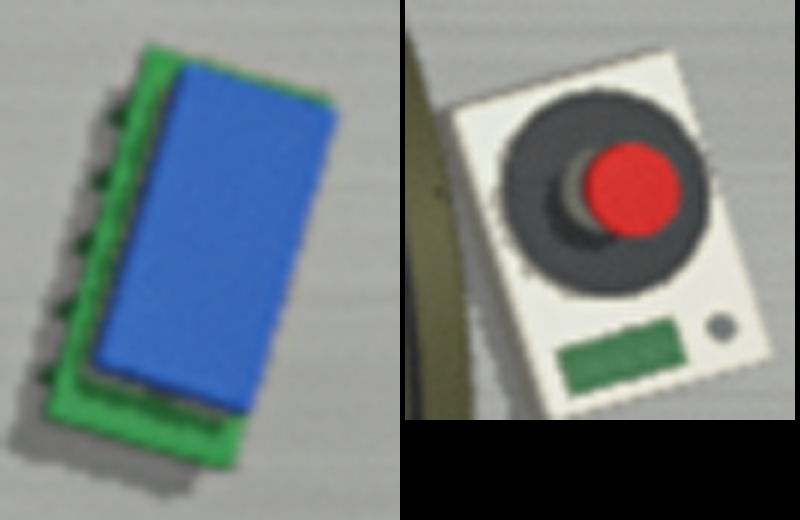

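The pan crop shows the pot standing on the pan, with its lid at (632,190) and the pan's centre at (605,193). Blue box corners are (182,63), (338,108), (248,413), (93,362). I'll lower the orange box now.

Call:
{"api": "send_rows", "payload": {
  "targets": [
    [[0.003,0,0.04],[0,0,0]],
    [[0.003,0,0.08],[0,0,0]],
    [[0.003,0,0.12],[0,0,0]],
    [[0.003,0,0.145],[0,0,0]],
    [[0.003,0,0.158],[0,0,0]],
    [[0.003,0,0.163],[0,0,0]],
    [[0.003,0,0.168],[0,0,0]],
    [[0.003,0,0.172],[0,0,0]],
    [[0.003,0,0.172],[0,0,0]],
    [[0.003,0,0.172],[0,0,0]]
  ]
}}

```text
clock: 17.08
tool_pos: [0.3785, 0.2912, 0.0084]
eef_rot: [1.0, -0.009, 0.0, -0.0]
contact_force: [0.3, -0.2, -0.4]
opening: 0.454
finger_force: 20.0
```

```bash
python3 - <<'E'
from h import *
from plant import *
np.set_printoptions(precision=4,suppress=True)
t=snapshot("top")
print("pan",ray(t,unc((605,193),6,468,285,405,0),.04),"pot",ray(t,unc((632,190),6,468,285,405,0),.074))
print("blue",box(ray(t,unc([(182,63),(338,108),(248,413),(93,362)],8,453,180),.052)))
plan((.379,.2902,.0075,-1.2))
E
```

```text
pan [[ 0.3624 -0.2986  0.04  ]] pot [[ 0.3637 -0.2975  0.074 ]]
blue (array([ 0.623 , -0.2538]), np.float64(161.8132138752665), np.float64(0.09913069120739539), np.float64(0.04916112138664455), np.float64(-107.5577371542427))
t 17.12 tcp [0.3784 0.2912 0.0084] yaw -1.03 open 39.9mm
[0.002, 0.003, 0.003] [0.0, -0.0, 0.001] rows>=0.0
```

Call:
{"api": "send_rows", "payload": {
  "targets": [
    [[0.001,0.002,0.002],[0,0,0]],
    [[0.001,0.002,0.003],[0,0,0]],
    [[0.001,0.002,0.004],[0,0,0]],
    [[0.001,0.002,0.005],[0,0,0]],
    [[0.001,0.002,0.005],[0,0,0]],
    [[0.001,0.002,0.005],[0,0,0]]
  ]
}}

```text
clock: 17.88
tool_pos: [0.3788, 0.2905, 0.0076]
eef_rot: [1.0, -0.009, 0.0, -0.0]
contact_force: [-1.2, -0.0, 10.5]
opening: 0.454
finger_force: 20.0
```

Contact is made at 10 N. Release and retreat.

Call:
{"api": "send_rows", "payload": {
  "targets": [
    [[0,0,-0.002],[0,0,0]],
    [[0,0,-0.002],[0,0,0]],
    [[0,0,-0.002],[0,0,0]],
    [[0,0,-0.002],[0,0,0]],
    [[0,0,-0.02],[0,0,0]],
    [[0,0,-0.08],[0,0,0]],
    [[0,0,-0.2],[0,0,0]],
    [[0.05,0.1,-0.35],[0,0,0]],
    [[0.15,0.25,-0.48],[0,0,0]],
    [[0.3,0.42,-0.48],[0,0,0]],
    [[0.45,0.6,-0.48],[0,0,0]],
    [[0.45,0.6,-0.48],[0,0,0]]
  ],
  "fingers": 0.7
}}

```text
clock: 19.38
tool_pos: [0.513, 0.1034, 0.1515]
eef_rot: [1.0, -0.013, 0.001, 0.001]
contact_force: [-1.3, -0.5, 0.2]
opening: 0.703
finger_force: 0.0
```

```bash
python3 - <<'E'
from h import *
from plant import *
np.set_printoptions(precision=4,suppress=True)
t=snapshot("top");cv2.imwrite("pics/om.png",t["img"])
h=cv2.cvtColor(t["img"],cv2.COLOR_BGR2HSV)[280:340,235:285]
m=((h[...,0]<16)&(h[...,1]>120)).astype(np.uint8)
print(m.sum())
c=np.zeros((480,400,3),np.uint8);c=cv2.resize(t["img"][280:340,235:285],None,fx=9,fy=9,interpolation=cv2.INTER_CUBIC);cv2.imwrite("pics/om9.png",c)
plan((.623,-.2555,.15,-17.8),(.623,-.2555,.035,-17.8))
E
```

```text
1274
t 19.43 tcp [0.5131 0.1035 0.1513] yaw -1.43 open 61.6mm
[0.396, 1.187, 0.008] [0.001, -0.001, 0.091] rows>=6.0
[0.395, 1.186, 0.391] [0.001, -0.001, 0.091] rows>=6.3
```

View pics/om9.png

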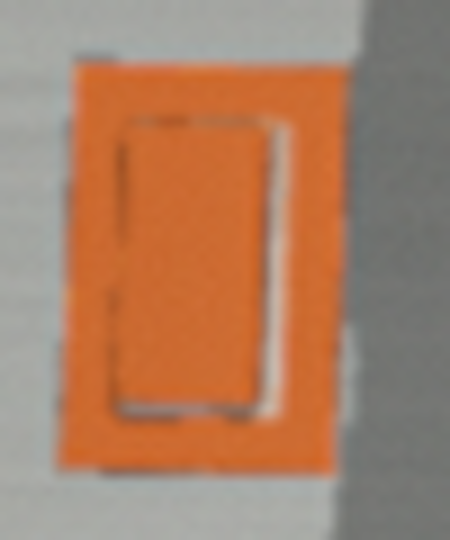

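The box lies on the pale rectangle, and a pale strip shows along its right and lower sides. I'll measure the offset.

```bash
python3 - <<'E'
from h import *
from plant import *
np.set_printoptions(precision=4,suppress=True)
t=snapshot("top");T=lambda p:unc(p,9,235,280)
m=box(ray(t,T([(76,64),(352,66),(337,473),(58,469)]),.004));b=box(ray(t,T([(127,122),(268,124),(258,405),(117,404)]),.026))
print(m);print(b)
P=rect(m[0],(m[1]+m[4]+90)/2+ (0 if abs(m[4]+90)<10 else 0),.08,.044,.004) if 0 else None
yaw=m[1]
print("pale corners predicted crop px",((proj(t,rect(m[0],yaw,.08,.044,.004))-[235,280]+.5)*9-.5).round(0).tolist())
print("ideal box top corners px",((proj(t,rect(m[0],yaw,.076,.040,.026))-[235,280]+.5)*9-.5).round(0).tolist())
E
```

```text
(array([0.3786, 0.2909]), np.float64(178.893666285179), np.float64(0.11097146195011112), np.float64(0.07651852161898128), np.float64(-90.40386817390757))
(array([0.3793, 0.2915]), np.float64(179.21328628634745), np.float64(0.07561143593720461), np.float64(0.038208590838181136), np.float64(-90.39856176413406))
pale corners predicted crop px [[280.0, 416.0], [120.0, 412.0], [132.0, 119.0], [291.0, 123.0]]
ideal box top corners px [[263.0, 410.0], [115.0, 406.0], [127.0, 123.0], [274.0, 127.0]]
```

The orange box is within about 1 mm and well squared. Next, the blue box.

Call:
{"api": "send_rows", "payload": {
  "targets": [
    [[0.04,0.12,0],[0,0,0.01]],
    [[0.1,0.3,0],[0,0,0.025]],
    [[0.17,0.5,0],[0,0,0.04]],
    [[0.23,0.7,0],[0,0,0.055]],
    [[0.3,0.9,0],[0,0,0.07]],
    [[0.333,1.0,0],[0,0,0.085]],
    [[0.333,1.0,0],[0,0,0.0915]],
    [[0.333,1.0,0],[0,0,0.0915]]
  ],
  "fingers": 0.8
}}

```text
clock: 20.48
tool_pos: [0.6046, -0.1896, 0.1503]
eef_rot: [0.989, -0.15, -0.001, -0.001]
contact_force: [0.2, 1.0, -0.6]
opening: 0.799
finger_force: 0.0
```

```bash
python3 - <<'E'
from h import *
plan((.623,-.255,.12,-17.9),(.623,-.255,.0345,-17.9))
E
```

```text
t 20.48 tcp [ 0.6046 -0.1896  0.1503] yaw -17.27 open 70.3mm
[0.123, 0.19, 0.1] [-0.001, 0.001, 0.004] rows>=1.2
[0.124, 0.191, 0.385] [-0.001, 0.001, 0.004] rows>=2.1
```

Call:
{"api": "send_rows", "payload": {
  "targets": [
    [[0.06,0.09,0.05],[0,0,0.002]],
    [[0.114,0.17,0.1],[0,0,0.002]],
    [[0.114,0.17,0.2],[0,0,0.002]],
    [[0.114,0.17,0.25],[0,0,0.002]],
    [[0.114,0.17,0.25],[0,0,0.002]],
    [[0.114,0.17,0.25],[0,0,0.002]],
    [[0.114,0.17,0.25],[0,0,0.002]]
  ]
}}

```text
clock: 21.35
tool_pos: [0.623, -0.2523, 0.0771]
eef_rot: [0.988, -0.155, 0.001, 0.0]
contact_force: [-0.1, 0.0, -1.0]
opening: 0.798
finger_force: 0.0
```

```bash
python3 - <<'E'
from h import *
plan((.623,-.255,.0345,-17.9))
E
```

```text
t 21.35 tcp [ 0.623  -0.2523  0.0771] yaw -17.83 open 70.2mm
[0.002, 0.009, 0.142] [0.0, -0.001, 0.0] rows>=0.7
```

Call:
{"api": "send_rows", "payload": {
  "targets": [
    [[0.002,0.009,0.04],[0,0,0]],
    [[0.002,0.009,0.08],[0,0,0]],
    [[0.002,0.009,0.11],[0,0,0]],
    [[0.002,0.009,0.135],[0,0,0]],
    [[0.002,0.009,0.14],[0,0,0]],
    [[0.002,0.009,0.14],[0,0,0]],
    [[0.002,0.009,0.14],[0,0,0]],
    [[0.002,0.009,0.14],[0,0,0]]
  ]
}}

```text
clock: 22.35
tool_pos: [0.6222, -0.2553, 0.0342]
eef_rot: [0.988, -0.155, 0.0, 0.0]
contact_force: [-0.1, 0.2, -0.7]
opening: 0.796
finger_force: 0.0
```

Call:
{"api": "send_rows", "payload": {
  "targets": [
    [[0,0,0],[0,0,0]],
    [[0,0,0],[0,0,0]],
    [[0,0,0],[0,0,0]],
    [[0,0,0],[0,0,0]],
    [[0,0,0],[0,0,0]],
    [[0,0,0],[0,0,0]],
    [[0,0,0],[0,0,0]]
  ],
  "fingers": 0.4,
  "newtons": 20
}}

```text
clock: 23.22
tool_pos: [0.622, -0.2553, 0.0339]
eef_rot: [0.988, -0.155, 0.0, 0.0]
contact_force: [-0.8, -0.5, 1.8]
opening: 0.564
finger_force: 20.0
```

```bash
python3 - <<'E'
from h import *
plan((.623,-.255,.15,-17.9),(.61,.01,.15,-10))
E
```

```text
t 23.23 tcp [ 0.622  -0.2553  0.0339] yaw -17.86 open 49.7mm
[0.003, -0.002, -0.387] [0.0, -0.0, 0.0] rows>=1.9
[-0.309, -0.83, -0.387] [0.0, -0.0, -0.044] rows>=4.6
```

Call:
{"api": "send_rows", "payload": {
  "targets": [
    [[0,0,-0.04],[0,0,0]],
    [[0,0,-0.12],[0,0,0]],
    [[0,0,-0.22],[0,0,0]],
    [[0,0,-0.32],[0,0,0]],
    [[-0.03,-0.08,-0.387],[0,0,0]],
    [[-0.08,-0.22,-0.387],[0,0,-0.01]],
    [[-0.14,-0.38,-0.387],[0,0,-0.02]],
    [[-0.2,-0.54,-0.387],[0,0,-0.03]],
    [[-0.26,-0.7,-0.387],[0,0,-0.04]],
    [[-0.309,-0.83,-0.387],[0,0,-0.044]],
    [[-0.309,-0.83,-0.387],[0,0,-0.044]],
    [[-0.309,-0.83,-0.387],[0,0,-0.044]]
  ]
}}

```text
clock: 24.72
tool_pos: [0.6102, 0.0091, 0.1504]
eef_rot: [0.996, -0.087, 0.0, 0.001]
contact_force: [-0.4, 0.1, -1.5]
opening: 0.561
finger_force: 20.0
```

```bash
python3 - <<'E'
from h import *
from plant import *
t=snapshot("top");cv2.imwrite("pics/mid3.png",t["img"])
plan((.607,.2748,.15,-1.6),(.607,.2748,.04,-1.6))
E
```

```text
t 24.77 tcp [0.6102 0.0082 0.1503] yaw -10.06 open 49.8mm
[-0.166, -0.873, -0.0] [0.0, -0.0, -0.047] rows>=4.3
[-0.166, -0.874, 0.366] [0.0, -0.0, -0.047] rows>=4.6
```

Call:
{"api": "send_rows", "payload": {
  "targets": [
    [[-0.015,-0.08,0],[0,0,-0.004]],
    [[-0.045,-0.24,0],[0,0,-0.014]],
    [[-0.075,-0.4,0],[0,0,-0.024]],
    [[-0.105,-0.56,0],[0,0,-0.033]],
    [[-0.135,-0.72,0],[0,0,-0.04]],
    [[-0.158,-0.83,0],[0,0,-0.045]],
    [[-0.166,-0.874,0],[0,0,-0.047]],
    [[-0.166,-0.874,0.08],[0,0,-0.047]],
    [[-0.166,-0.874,0.18],[0,0,-0.047]],
    [[-0.166,-0.874,0.28],[0,0,-0.047]],
    [[-0.166,-0.874,0.32],[0,0,-0.047]],
    [[-0.166,-0.874,0.32],[0,0,-0.047]]
  ]
}}

```text
clock: 26.28
tool_pos: [0.6066, 0.2752, 0.0535]
eef_rot: [1.0, -0.014, -0.0, 0.001]
contact_force: [-0.2, 0.6, -1.7]
opening: 0.565
finger_force: 20.0
```

```bash
python3 - <<'E'
from h import *
plan((.607,.2748,.012,-1.6),(.607,.2748,.0075,-1.6))
E
```

```text
t 26.27 tcp [0.6066 0.2752 0.0535] yaw -1.59 open 49.8mm
[0.001, 0.001, 0.138] [0.0, 0.0, 0.0] rows>=0.7
[0.001, 0.001, 0.153] [0.0, 0.0, 0.0] rows>=0.7
```

Call:
{"api": "send_rows", "payload": {
  "targets": [
    [[0.001,0,0.04],[0,0,0]],
    [[0.001,0,0.08],[0,0,0]],
    [[0.001,0,0.115],[0,0,0]],
    [[0.001,0,0.135],[0,0,0]],
    [[0.001,0,0.142],[0,0,0]],
    [[0.001,0,0.146],[0,0,0]],
    [[0.001,0,0.149],[0,0,0]],
    [[0.001,0,0.152],[0,0,0]],
    [[0.001,0,0.152],[0,0,0]],
    [[0.001,0,0.152],[0,0,0]]
  ]
}}

```text
clock: 27.52
tool_pos: [0.6067, 0.2771, 0.0084]
eef_rot: [1.0, -0.013, 0.0, 0.0]
contact_force: [-0.2, -0.8, -0.3]
opening: 0.562
finger_force: 20.0
```

Call:
{"api": "send_rows", "payload": {
  "targets": [
    [[0.001,0.006,0],[0,0,0]],
    [[0.001,0.007,0],[0,0,0]],
    [[0.001,0.007,0.002],[0,0,0]],
    [[0.001,0.007,0.003],[0,0,0]],
    [[0.001,0.007,0.003],[0,0,0]],
    [[0.001,0.007,0.003],[0,0,0]]
  ]
}}

```text
clock: 28.28
tool_pos: [0.607, 0.2748, 0.0079]
eef_rot: [1.0, -0.013, 0.0, 0.0]
contact_force: [-1.4, -0.5, 4.9]
opening: 0.568
finger_force: 20.0
```

In contact at 4.9 N. Release and retreat.

Call:
{"api": "send_rows", "payload": {
  "targets": [
    [[0,0,0],[0,0,0]],
    [[0,0,0],[0,0,0]],
    [[0,0,0],[0,0,0]],
    [[0,0,0],[0,0,0]],
    [[0,0,-0.02],[0,0,0]],
    [[0,0,-0.08],[0,0,0]],
    [[0,0,-0.2],[0,0,0]],
    [[0,0.1,-0.35],[0,0,0]],
    [[0,0.25,-0.48],[0,0,0]],
    [[0,0.42,-0.48],[0,0,0]],
    [[0,0.6,-0.48],[0,0,0]],
    [[0,0.6,-0.48],[0,0,0]]
  ],
  "fingers": 0.8
}}

```text
clock: 29.78
tool_pos: [0.6027, 0.0876, 0.1533]
eef_rot: [1.0, -0.018, 0.001, 0.002]
contact_force: [-1.0, 0.1, -0.8]
opening: 0.803
finger_force: 0.0
```

```bash
python3 - <<'E'
from h import *
from plant import *
t=snapshot("top")["img"];cv2.imwrite("pics/bm.png",t);c=np.zeros((520,800,3),np.uint8)
c[:,:400]=cv2.resize(t[185:250,240:290],None,fx=8,fy=8,interpolation=cv2.INTER_CUBIC)
c[:520,400:]=cv2.resize(t[180:245,453:503],None,fx=8,fy=8,interpolation=cv2.INTER_CUBIC)
cv2.imwrite("pics/bm8.png",c)
plan((.6215,-.2545,.15,-17),)
E
```

```text
t 29.82 tcp [0.6028 0.0919 0.153 ] yaw -1.77 open 70.5mm
[0.098, 1.152, 0.011] [0.0, -0.001, 0.085] rows>=5.6
```

View pics/bm8.png

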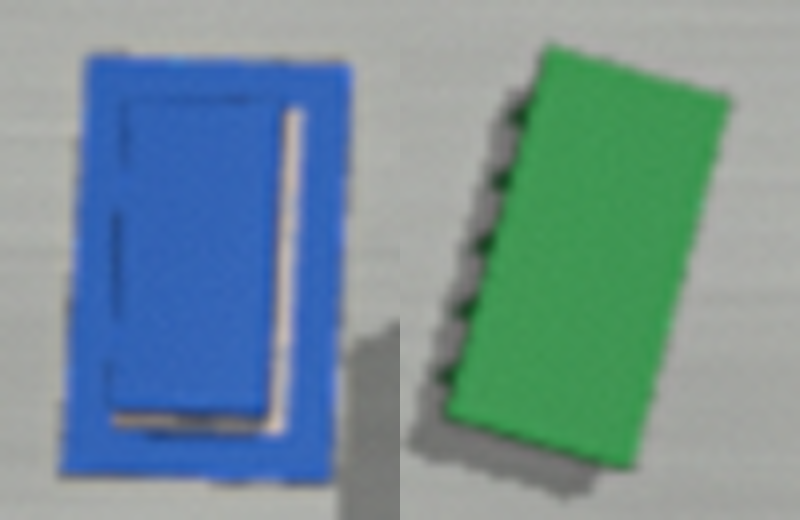

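The blue box is on its mat, with pale strips to the right and below from parallax. Green plate corners are (548,45), (733,102), (634,467), (448,415).

```bash
python3 - <<'E'
from h import *
from plant import *
np.set_printoptions(precision=4,suppress=True)
t=snapshot("top");T=lambda p:unc(p,8,240,185)
m=box(ray(t,T([(88,57),(352,62),(330,483),(62,474)]),.004));b=box(ray(t,T([(124,98),(286,102),(268,412),(106,408)]),.026))
print(m);print(b)
yaw=m[1]
for L,W,z in((.104,.054,.004),(.1,.05,.026)):print(((proj(t,rect(m[0],yaw,L,W,z))-[240,185]+.5)*8-.5).round(0).tolist())
print(box(ray(t,unc([(548,45),(733,102),(634,467),(448,415)],8,453,180,400,0),.03)))
E
```

```text
(array([0.6086, 0.2751]), np.float64(177.8867641754763), np.float64(0.13547404551306905), np.float64(0.0846283997203712), np.float64(-91.37552834433536))
(array([0.6086, 0.2762]), np.float64(177.86870368581927), np.float64(0.09858027847452994), np.float64(0.05066706393288547), np.float64(-91.28906862309718))
[[284.0, 433.0], [114.0, 426.0], [133.0, 104.0], [302.0, 111.0]]
[[271.0, 415.0], [110.0, 409.0], [129.0, 95.0], [288.0, 101.0]]
(array([ 0.6212, -0.2527]), np.float64(163.15342814631404), np.float64(0.12174131414838445), np.float64(0.05945522785200869), np.float64(-106.74794777143157))
```

Call:
{"api": "send_rows", "payload": {
  "targets": [
    [[0.01,0.12,0],[0,0,0.01]],
    [[0.025,0.3,0],[0,0,0.025]],
    [[0.04,0.5,0],[0,0,0.04]],
    [[0.06,0.7,0],[0,0,0.055]],
    [[0.075,0.9,0],[0,0,0.07]],
    [[0.08,1.0,0],[0,0,0.083]],
    [[0.08,1.0,0],[0,0,0.083]],
    [[0.08,1.0,0],[0,0,0.083]],
    [[0.08,1.0,0],[0,0,0.083]]
  ],
  "fingers": 1
}}

```text
clock: 31.0
tool_pos: [0.6192, -0.2022, 0.1515]
eef_rot: [0.99, -0.141, -0.0, -0.001]
contact_force: [-0.4, -0.1, 0.3]
opening: 0.999
finger_force: 0.0
```

```bash
python3 - <<'E'
from h import *
plan((.6212,-.254,.05,-16.8),(.6212,-.254,.007,-16.8))
E
```

```text
t 31.00 tcp [ 0.6192 -0.2022  0.1515] yaw -16.18 open 87.9mm
[0.055, 0.164, 0.338] [-0.001, 0.0, 0.003] rows>=1.8
[0.055, 0.165, 0.481] [-0.001, 0.0, 0.003] rows>=2.5
```

Call:
{"api": "send_rows", "payload": {
  "targets": [
    [[0.03,0.08,0.05],[0,0,0.002]],
    [[0.055,0.158,0.1],[0,0,0.003]],
    [[0.055,0.158,0.2],[0,0,0.003]],
    [[0.055,0.158,0.28],[0,0,0.003]],
    [[0.055,0.158,0.3],[0,0,0.003]],
    [[0.055,0.158,0.3],[0,0,0.003]],
    [[0.055,0.158,0.3],[0,0,0.003]],
    [[0.055,0.158,0.3],[0,0,0.003]]
  ]
}}

```text
clock: 32.0
tool_pos: [0.6215, -0.2558, 0.0625]
eef_rot: [0.989, -0.147, 0.001, 0.0]
contact_force: [-0.0, -0.1, 0.5]
opening: 0.997
finger_force: 0.0
```

```bash
python3 - <<'E'
from h import *
plan((.6212,-.254,.007,-16.8))
E
```

```text
t 32.00 tcp [ 0.6215 -0.2558  0.0625] yaw -16.95 open 87.8mm
[-0.003, -0.005, 0.185] [0.0, -0.001, -0.001] rows>=0.9
```

Call:
{"api": "send_rows", "payload": {
  "targets": [
    [[-0.002,-0.005,0.05],[0,0,0]],
    [[-0.002,-0.005,0.1],[0,0,0]],
    [[-0.002,-0.005,0.15],[0,0,0]],
    [[-0.002,-0.005,0.18],[0,0,0]],
    [[-0.002,-0.005,0.183],[0,0,0]],
    [[-0.002,-0.005,0.183],[0,0,0]],
    [[-0.002,-0.005,0.183],[0,0,0]],
    [[-0.002,-0.005,0.183],[0,0,0]]
  ]
}}

```text
clock: 33.0
tool_pos: [0.6211, -0.2542, 0.007]
eef_rot: [0.989, -0.147, 0.0, 0.0]
contact_force: [-0.5, 0.3, -0.4]
opening: 1.002
finger_force: 0.0
```

Call:
{"api": "send_rows", "payload": {
  "targets": [
    [[0,0,0],[0,0,0]],
    [[0,0,0],[0,0,0]],
    [[0,0,0],[0,0,0]],
    [[0,0,0],[0,0,0]],
    [[0,0,0],[0,0,0]],
    [[0,0,0],[0,0,0]],
    [[0,0,0],[0,0,0]]
  ],
  "fingers": 0.5,
  "newtons": 35
}}

```text
clock: 33.88
tool_pos: [0.6207, -0.254, 0.0065]
eef_rot: [0.989, -0.147, 0.0, 0.0]
contact_force: [1.2, 1.1, 0.5]
opening: 0.671
finger_force: 35.0
```

```bash
python3 - <<'E'
from h import *
plan((.6212,-.254,.12,-16.8),(.4435,-.0177,.12,-.9))
E
```

```text
t 33.88 tcp [ 0.6207 -0.254   0.0065] yaw -16.96 open 59.1mm
[0.001, -0.001, -0.378] [-0.0, -0.0, -0.001] rows>=1.8
[-0.795, -0.581, -0.378] [0.0, -0.0, -0.089] rows>=5.1
```

Call:
{"api": "send_rows", "payload": {
  "targets": [
    [[0,0,-0.04],[0,0,0]],
    [[0,0,-0.12],[0,0,0]],
    [[0,0,-0.22],[0,0,0]],
    [[0,0,-0.34],[0,0,0]],
    [[-0.06,-0.05,-0.378],[0,0,-0.005]],
    [[-0.2,-0.145,-0.378],[0,0,-0.02]],
    [[-0.34,-0.25,-0.378],[0,0,-0.04]],
    [[-0.48,-0.35,-0.378],[0,0,-0.06]],
    [[-0.62,-0.455,-0.378],[0,0,-0.075]],
    [[-0.74,-0.54,-0.378],[0,0,-0.087]],
    [[-0.795,-0.581,-0.378],[0,0,-0.091]],
    [[-0.795,-0.581,-0.378],[0,0,-0.091]]
  ]
}}

```text
clock: 35.38
tool_pos: [0.4435, -0.0165, 0.1212]
eef_rot: [1.0, -0.004, 0.001, -0.0]
contact_force: [0.0, -1.0, -3.1]
opening: 0.672
finger_force: 35.0
```

Call:
{"api": "send_rows", "payload": {
  "targets": [
    [[0,0,0.05],[0,0,0]],
    [[0,0,0.12],[0,0,0]],
    [[0,0,0.18],[0,0,0]],
    [[0,0,0.2],[0,0,0]],
    [[0,0,0.2],[0,0,0]],
    [[0,0,0.2],[0,0,0]],
    [[0,0,0.2],[0,0,0]]
  ]
}}

```text
clock: 36.25
tool_pos: [0.4439, -0.0178, 0.0605]
eef_rot: [1.0, -0.005, 0.001, 0.0]
contact_force: [0.0, 0.4, -3.8]
opening: 0.676
finger_force: 35.0
```

```bash
python3 - <<'E'
from h import *
from plant import *
plan((.4432,-.0177,.04,-.5),(.4432,-.0177,.017,-.5))
s=snapshot("side");cv2.imwrite("pics/d1.png",cv2.resize(s["img"][255:335,250:350],None,fx=7,fy=7,interpolation=cv2.INTER_CUBIC))
E
```

```text
t 36.25 tcp [ 0.4439 -0.0178  0.0605] yaw -0.58 open 59.5mm
[-0.003, -0.0, 0.068] [0.0, -0.0, -0.0] rows>=0.3
[-0.003, -0.0, 0.145] [0.0, -0.0, -0.0] rows>=0.7
```

View pics/d1.png

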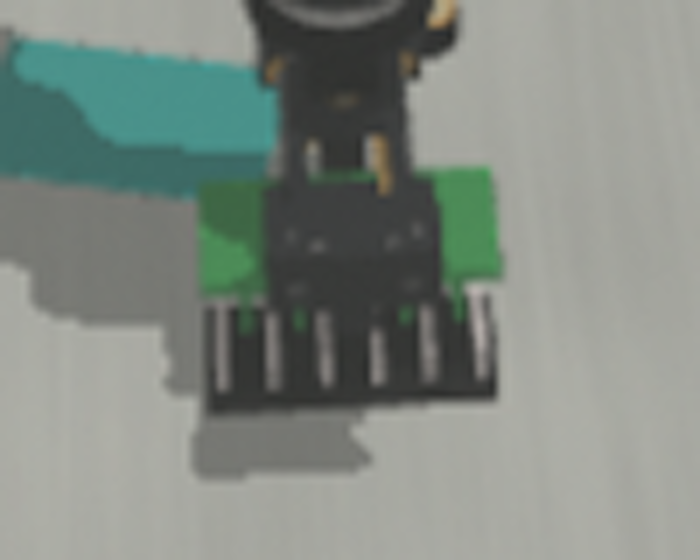

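The plate's fins, at crop x 246, 300, 407 and 459, sit midway between the dock's fins at 223, 273, 325, 378, 430 and 482. I'll lower it straight down.

Call:
{"api": "send_rows", "payload": {
  "targets": [
    [[-0.001,0,0.03],[0,0,0]],
    [[-0.001,0,0.06],[0,0,0]],
    [[-0.001,0,0.09],[0,0,0]],
    [[-0.001,0,0.115],[0,0,0]],
    [[-0.001,0,0.13],[0,0,0]],
    [[-0.001,0,0.137],[0,0,0]],
    [[-0.001,0,0.141],[0,0,0]],
    [[-0.001,0,0.144],[0,0,0]],
    [[-0.001,0,0.144],[0,0,0]],
    [[-0.001,0,0.144],[0,0,0]]
  ]
}}

```text
clock: 37.55
tool_pos: [0.4483, -0.0181, 0.0205]
eef_rot: [1.0, -0.008, -0.005, -0.0]
contact_force: [0.7, -0.1, -4.5]
opening: 0.671
finger_force: 35.0
```

```bash
python3 - <<'E'
from h import *
plan((.4433,-.0177,.0165,-.5))
E
```

```text
t 37.55 tcp [ 0.4483 -0.0181  0.0205] yaw -0.92 open 59.1mm
[-0.017, -0.001, 0.014] [-0.0, 0.003, -0.002] rows>=0.1
```

```bash
python3 - <<'E'
from plant import *
import numpy as np
s=get_state();print(np.round(s["q"],3),np.round(s["qd"],3),np.round(s["contact_force"],1),np.round(s["moment"],2))
lo=[-3.01,-.46,-1.47,.13,-1,.04,-2.66];hi=[3.01,2.08,1.51,2.56,4.14,2.09,2.66]
print(np.round(np.array(s["q"])-lo,2),np.round(np.array(hi)-s["q"],2))
E
```

```text
[-0.032  0.911 -0.048  2.217  1.007  0.043 -2.655] [-0.002 -0.003  0.     0.003  0.013  0.003 -0.001] [ 0.7 -0.1 -4.5] [ 0.01 -0.04 -0.02]
[2.98 1.37 1.42 2.09 2.01 0.   0.  ] [3.04 1.17 1.56 0.34 3.13 2.05 5.32]
```

The arm has hit its limits: joint 6 is at 0.04 and joint 7 at −2.66. It is a wrist limit, since the force shows only the plate's weight and no contact. The plate is symmetric under half a turn, so I'll lift it and check the joints before turning it half round.

Call:
{"api": "send_rows", "payload": {
  "targets": [
    [[0,0,-0.04],[0,0,0]],
    [[0,0,-0.1],[0,0,0]],
    [[0,0,-0.2],[0,0,0]],
    [[0,0,-0.3],[0,0,0]],
    [[0,0,-0.4],[0,0,0]],
    [[0,0,-0.4],[0,0,0]],
    [[0,0,-0.4],[0,0,0]],
    [[0,0,-0.4],[0,0,0]]
  ]
}}

```text
clock: 38.55
tool_pos: [0.4485, -0.0182, 0.1397]
eef_rot: [1.0, -0.005, -0.006, -0.0]
contact_force: [0.2, -0.1, -3.3]
opening: 0.676
finger_force: 35.0
```

```bash
python3 - <<'E'
from plant import *
from h import *
plan()
print(np.round(get_state()["q"],3))
E
```

```text
t 38.55 tcp [ 0.4485 -0.0182  0.1397] yaw -0.63 open 59.5mm
[ 0.267  0.695 -0.524  2.154  0.742  0.491 -2.416]
```

Call:
{"api": "send_rows", "payload": {
  "targets": [
    [[0,0,0],[0,0,-0.03]],
    [[0,0,0],[0,0,-0.08]],
    [[0,0,0],[0,0,-0.1]],
    [[0,0,0],[0,0,-0.1]],
    [[0,0,0],[0,0,-0.1]]
  ]
}}

```text
clock: 39.17
tool_pos: [0.4491, -0.0181, 0.1403]
eef_rot: [0.989, 0.151, -0.005, -0.001]
contact_force: [0.8, -0.2, -2.1]
opening: 0.674
finger_force: 35.0
```

```bash
python3 - <<'E'
from plant import *
from h import *
plan()
print(np.round(get_state()["q"],3))
E
```

```text
t 39.17 tcp [ 0.4491 -0.0181  0.1403] yaw 17.36 open 59.3mm
[ 0.321  0.712 -0.614  2.151  0.818  0.539 -2.184]
```

Call:
{"api": "send_rows", "payload": {
  "targets": [
    [[0,0,0],[0,0,-0.03]],
    [[0,0,0],[0,0,-0.07]],
    [[0,0,0],[0,0,-0.115]],
    [[0,0,0],[0,0,-0.16]],
    [[0,0,0],[0,0,-0.205]],
    [[0,0,0],[0,0,-0.25]],
    [[0,0,0],[0,0,-0.295]],
    [[0,0,0],[0,0,-0.34]],
    [[0,0,0],[0,0,-0.385]],
    [[0,0,0],[0,0,-0.425]],
    [[0,0,0],[0,0,-0.45]],
    [[0,0,0],[0,0,-0.45]]
  ]
}}

```text
clock: 40.67
tool_pos: [0.4491, -0.0183, 0.1404]
eef_rot: [0.654, 0.757, -0.003, -0.004]
contact_force: [0.8, -0.1, -2.8]
opening: 0.671
finger_force: 35.0
```

Call:
{"api": "send_rows", "payload": {
  "targets": [
    [[0,0,0],[0,0,-0.03]],
    [[0,0,0],[0,0,-0.07]],
    [[0,0,0],[0,0,-0.115]],
    [[0,0,0],[0,0,-0.16]],
    [[0,0,0],[0,0,-0.205]],
    [[0,0,0],[0,0,-0.25]],
    [[0,0,0],[0,0,-0.295]],
    [[0,0,0],[0,0,-0.34]],
    [[0,0,0],[0,0,-0.385]],
    [[0,0,0],[0,0,-0.425]],
    [[0,0,0],[0,0,-0.45]],
    [[0,0,0],[0,0,-0.45]]
  ]
}}

```text
clock: 42.18
tool_pos: [0.4492, -0.0183, 0.1405]
eef_rot: [0.006, 1.0, 0.0, -0.005]
contact_force: [0.3, -0.1, -2.7]
opening: 0.676
finger_force: 35.0
```

```bash
python3 - <<'E'
from plant import *
from h import *
plan((.4442,-.0177,.06,179.5))
print(np.round(get_state()["q"],3))
E
```

```text
t 42.17 tcp [ 0.4492 -0.0183  0.1405] yaw 179.28 open 59.5mm
[0.014, 0.002, 0.268] [0.0, -0.003, -0.001] rows>=1.3
[ 0.618  0.955 -1.235  2.137  1.14   1.007  0.277]
```

Joint 6 now has ample margin at 1.0. Straighten and descend, watching the joints.

Call:
{"api": "send_rows", "payload": {
  "targets": [
    [[0.007,0.001,0.03],[0,-0.002,-0.001]],
    [[0.014,0.002,0.09],[0,-0.003,-0.001]],
    [[0.014,0.002,0.15],[0,-0.003,-0.001]],
    [[0.014,0.002,0.21],[0,-0.003,-0.001]],
    [[0.014,0.002,0.25],[0,-0.003,-0.001]],
    [[0.014,0.002,0.268],[0,-0.003,-0.001]],
    [[0.014,0.002,0.268],[0,-0.003,-0.001]],
    [[0.014,0.002,0.268],[0,-0.003,-0.001]]
  ]
}}

```text
clock: 43.18
tool_pos: [0.4447, -0.0173, 0.0608]
eef_rot: [0.004, 1.0, 0.0, 0.0]
contact_force: [1.0, -1.5, -3.2]
opening: 0.672
finger_force: 35.0
```

```bash
python3 - <<'E'
from plant import *
from h import *
plan((.4442,-.0177,.04,179.5),(.4442,-.0177,.0165,179.5))
print(np.round(get_state()["q"],3))
E
```

```text
t 43.17 tcp [ 0.4447 -0.0173  0.0608] yaw 179.60 open 59.1mm
[0.002, -0.001, 0.069] [0.0, 0.0, 0.001] rows>=0.3
[0.002, -0.001, 0.148] [0.0, 0.0, 0.001] rows>=0.7
[ 0.559  1.087 -1.126  2.202  1.385  0.948  0.092]
```

Call:
{"api": "send_rows", "payload": {
  "targets": [
    [[0.002,-0.001,0.03],[0,0,0.001]],
    [[0.002,-0.001,0.06],[0,0,0.001]],
    [[0.002,-0.001,0.085],[0,0,0.001]],
    [[0.002,-0.001,0.105],[0,0,0.001]],
    [[0.002,-0.001,0.12],[0,0,0.001]],
    [[0.002,-0.001,0.13],[0,0,0.001]],
    [[0.002,-0.001,0.137],[0,0,0.001]],
    [[0.002,-0.001,0.142],[0,0,0.001]],
    [[0.002,-0.001,0.142],[0,0,0.001]],
    [[0.002,-0.001,0.142],[0,0,0.001]]
  ]
}}

```text
clock: 44.42
tool_pos: [0.4439, -0.0178, 0.0179]
eef_rot: [0.005, 1.0, 0.0, 0.0]
contact_force: [-1.3, -0.2, -3.4]
opening: 0.671
finger_force: 35.0
```

```bash
python3 - <<'E'
from plant import *
from h import *
plan((.4442,-.0177,.0165,179.5))
print(np.round(get_state()["q"],3))
E
```

```text
t 44.42 tcp [ 0.4439 -0.0178  0.0179] yaw 179.43 open 59.0mm
[-0.001, 0.0, 0.005] [0.0, 0.0, -0.0] rows>=0.0
[ 0.538  1.169 -1.076  2.21   1.506  0.947  0.013]
```

Call:
{"api": "send_rows", "payload": {
  "targets": [
    [[0,0,0.002],[0,0,0]],
    [[0,0,0.004],[0,0,0]],
    [[0,0,0.005],[0,0,0]],
    [[0,0,0.006],[0,0,0]],
    [[0,0,0.006],[0,0,0]],
    [[0,0,0.006],[0,0,0]]
  ]
}}

```text
clock: 45.18
tool_pos: [0.4438, -0.0178, 0.0164]
eef_rot: [0.005, 1.0, 0.0, 0.0]
contact_force: [-1.2, -0.9, 5.3]
opening: 0.673
finger_force: 35.0
```

The plate seats at the expected height. Release, retreat upward and move aside.

Call:
{"api": "send_rows", "payload": {
  "targets": [
    [[0,0,0],[0,0,0]],
    [[0,0,0],[0,0,0]],
    [[0,0,0],[0,0,0]],
    [[0,0,0],[0,0,0]],
    [[0,0,-0.02],[0,0,0]],
    [[0,0,-0.08],[0,0,0]],
    [[0,0,-0.18],[0,0,0]],
    [[0,0,-0.3],[0,0,0]],
    [[0,0,-0.42],[0,0,0]],
    [[0,0,-0.5],[0,0,0]],
    [[0,0,-0.5],[0,0,0]],
    [[0,0,-0.5],[0,0,0]]
  ],
  "fingers": 0.95
}}

```text
clock: 46.68
tool_pos: [0.4434, -0.0182, 0.1655]
eef_rot: [0.005, 1.0, -0.0, -0.0]
contact_force: [0.5, 0.4, -0.3]
opening: 0.95
finger_force: 0.0
```

Call:
{"api": "send_rows", "payload": {
  "targets": [
    [[-0.1,0.1,0],[0,0,0]],
    [[-0.2,0.25,0],[0,0,0]],
    [[-0.3,0.4,0],[0,0,0]],
    [[-0.4,0.5,0],[0,0,0]],
    [[-0.4,0.5,0],[0,0,0]],
    [[-0.4,0.5,0],[0,0,0]],
    [[-0.4,0.5,0],[0,0,0]]
  ]
}}

```text
clock: 47.55
tool_pos: [0.5644, 0.1295, 0.1653]
eef_rot: [0.005, 1.0, -0.001, -0.001]
contact_force: [0.5, -0.2, 0.0]
opening: 0.95
finger_force: 0.0
```

```bash
python3 - <<'E'
from plant import *
from h import *
plan()
s=snapshot("side")["img"];t=snapshot("top")["img"]
c=np.zeros((600,800,3),np.uint8)
c[:280,:420]=cv2.resize(s[280:320,270:330],None,fx=7,fy=7,interpolation=cv2.INTER_CUBIC)
c[300:600,:480]=cv2.resize(t[180:360,235:523],(480,300),interpolation=cv2.INTER_AREA)
c[:490,485:800]=cv2.resize(t[250:320,360:405],None,fx=7,fy=7,interpolation=cv2.INTER_CUBIC)
cv2.imwrite("pics/end.png",c)
E
```

```text
t 47.55 tcp [0.5644 0.1295 0.1653] yaw 179.41 open 83.6mm
```

View pics/end.png

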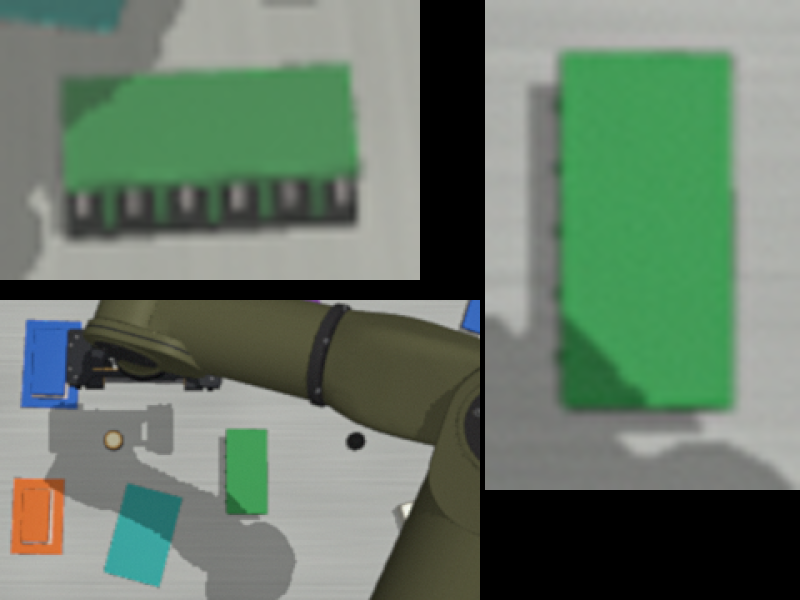

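The plate sits fully down and square, with its fins between the dock's fins. The arm hides the balance from above, so I'll check the red lid numerically against its earlier position. I'll also check that nothing else moved.

```bash
python3 - <<'E'
from plant import *
from h import *
np.set_printoptions(precision=4,suppress=True)
def red(i,x0,x1,y0,y1):
    h=cv2.cvtColor(i,cv2.COLOR_BGR2HSV)[y0:y1,x0:x1];m=((h[...,0]<6)|(h[...,0]>174))&(h[...,1]>150)&(h[...,2]>80)
    y,x=np.nonzero(m);return (x.mean()+x0,y.mean()+y0,len(x)) if len(x) else None
s=snapshot("side");t=snapshot("top")
r=red(s["img"],235,320,340,420);print("side lid",r, ray(s,r[:2],.074) if r else "")
print("pot expect side px",proj(s,[.363,-.298,.074]))
for f in("mid","mid3","bm"):
    i=cv2.imread(f"pics/{f}.png");q=red(i,470,535,285,355);print(f,q,ray(t,q[:2],.074) if q else "")
h0=cv2.imread("pics/side0.png");d=cv2.absdiff(h0,s["img"]).max(2)
for n,(x,y) in{"petri":(363,295),"loupe":(321,349)}.items():print(n,d[y-8:y+9,x-10:x+11].max())
E
```

```text
side lid (np.float64(274.0333333333333), np.float64(372.80833333333334), 120) [[ 0.3639 -0.3024  0.074 ]]
pot expect side px [[273.6215 371.3739]]
mid (np.float64(505.2631578947368), np.float64(316.15263157894736), 190) [[ 0.3639 -0.2972  0.074 ]]
mid3 (np.float64(505.22222222222223), np.float64(316.14285714285717), 189) [[ 0.3639 -0.2971  0.074 ]]
bm (np.float64(505.2526315789474), np.float64(316.11578947368423), 190) [[ 0.364  -0.2971  0.074 ]]
petri 8
loupe 8
```

```bash
python3 -c "
from plant import *
print(finish_job())"
```

```text
the job is handed in; nothing more can be done
None
```

Job handed in at about 48 s: the pot is on the pan and both boxes on their mats, each within about 2 mm of centre, the cool plate is fully down in its dock, and the petri dish and loupe are unmoved.

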